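Hold the new ledge rail of a display tray for screwing

ROBOT

A 7-joint arm with a two-finger parallel gripper is mounted at the origin on the work surface. World frame = base frame: x ahead of the robot, y to its left, z up, the work surface at z = 0. Lengths are in m, angles in rad, forces in N, time in s.
With the tool pointing down it reaches from about 0.35 to 0.9 m from the base axis. Payload 7.2 kg.
Tool frame: the origin (TCP) lies midway between the tips of the shut fingers; the grasp point (between the pads) lies grip_point_offset behind it (grip_point_offset is the distance from the TCP to the grasp point, in m); y points along the fingers, x is the direction in which the jaws open and shut, and the axes are right-handed (so a half turn about y gives the same grasp; the last joint's range is limited). The gripper opens to 88 mm and grips with 3 to 60 N. Pads are 20 mm wide; open, the fingers measure 115 mm over their backs; the gripper's body (75 mm by 178 mm) begins 61 mm behind the grasp point.
Start: joints at [-1.368, 0.411, -0.013, 1.596, 0.006, 1.134, -0.082], TCP at [0.167, 0.602, 0.223] pointing down, gripper open.
Joint ranges: [-2.95, 2.95], [-0.29, 1.99], [-1.47, 1.44], [0.14, 2.54], [-1.03, 4.17], [0.13, 1.85], [-2.86, 2.86]. Speed limits (rad/s): [2.39, 2.39, 3.01, 3.01, 3.14, 3.14, 3.14].

INTERFACE

Orientations are given as a unit quaternion [w, x, y, z].
In Python, from workcell import * gives the robot as it stands.
- The arm moves only by the tool step_arm, never from a script. Its argument "commands" is a list of rows, each an object of numbers: "wx", "wy", "wz": the turn, a rotation vector about the tool's x, y, z in degrees; "dx", "dy", "dz": the shift along the tool's x, y, z in cm; "fingers": the opening in per cent of the stroke, from 0 (shut) to 100 (fully open). A call has 1 to 5 rows; each row shifts and turns the commanded pose from where the row before left it, along the tool's axes as they then stand; what a row does not reach is not made up. A row lasts 1/12 s, in which the tool goes at most 41.7 mm and 7.16 degrees, less where a joint would pass 70% of its speed; a pose out of reach is approached as far as the arm can. A call is refused whole if a number of a shift passes 4.17 or a number of a turn 7.16, either way. A call with a gripper value outside its range is refused whole. The fingers move at their own pace and stop on an object; "force" is the grip in N (left out, the last holds). Time passes only in rows, so rows that do not move let the fingers close. It gives the time, the measured TCP pose, the force and the opening at its end, in the units of the state.
- get_state(): the state, without advancing time (a new reading comes with each control period).
- grab_frame(name): name is "side" or "top" or "wrist"; returns a dict with "pixels" (420x560x3 uint8, blue, green, red), "mtx" (3x3 intrinsics, pixels), "world_to_cam" (4x4, takes a point from world to camera coordinates). Camera axes: x right, y down, z forward; pixel columns grow to the right and rows downward; lengths in m; the calibration is good to about 2 mm. A picture is of the moment at which its call begins. There is no depth.
- hand_in(): hands the job in, once; it reports no verdict.
The state is a dict: "clock": time; "joint_pos": joint angles; "joint_vel": joint speeds; "joint_efforts": joint torques, N m; "tool_pos": TCP position; "tool_rot": TCP orientation; "wrist_force": force on the tool from outside, world axes, zero at the start; "wrist_torque": the same for the moment, N m; "finger_gap": finger opening in m.
Only numpy, scipy, OpenCV 4.12 (cv2) and the standard library are available. Lean on these libraries where they do the work, as an engineer would, in place of code of your own. Each camera call takes 0.05 s, during which the arm holds its last target. There are 200 camera calls.

TASK

The display tray clamped on the plywood board needs its new front ledge: pick up the light wood rail, set it down on the tray's front step with the label channel facing outwards (bare back towards the dividers) and its ends flush with the tray's sides, and press it squarely against the front ends of the dividers so that a colleague can screw it on. Push gently, without ramming it, and keep a steady push of about 10 N for three seconds; then finish while still holding the rail pressed there, without letting go. Leave everything else on the counter where it is.

Things in the scene. Friction and masses are not known exactly. Their poses are not given: they have to be found in the camera images.
- tray: black three-lane display tray 234 mm wide, clamped on a fixed plywood board (228 x 320 x 18 mm) with a red-handled toggle clamp outside each side (138 mm high, at x = 90 mm). Origin at counter level, below the dividers' front ends (x = 0), at mid width; x points into the lanes (pushing direction), y along the width, z up. Base top z = 30 mm, a free step from x = -34 to 0 mm; back board at x = 132 mm, 78 mm high
- dividers: the tray's four rigid black dividers (two side cheeks, two inner), fixed; same origin and axes as the tray. 12 mm thick, at y = -111, -37, 37, 111 mm, x = 0 to 132 mm, z = 30 to 75 mm. The rail is pressed against their flat pale front ends at x = 0. The lanes between are empty and 62 mm wide: a finger fits in the middle one behind the rail
- rail: new ledge rail, loose, standing on its lower edge: light wood bar 234 mm long (y), 18 thick (x), 36 high, about 0.13 kg. Front (-x side): black label channel with white cards, 4 mm thick, full length, z = 12 to 36 mm, so 22 mm thick over all (x = -13 to 9 mm). Back (+x side): bare wood. Origin: middle of the wood bar's underside. Grip it from above across its thickness at mid length
- rail_label (a point): middle of the rail's label channel, on its outer face: 13 mm on the -x side of the rail's origin and 24 mm up
- rail_seat (a point): fixed point on the tray's step where the rail's origin belongs when mounted (axes then parallel to the tray's): x = -9, y = 0, z = 30 mm in the tray's frame
- old_rail: the old broken ledge: a flat-lying dark brown strip about 190 x 34 mm, 17 mm high, no label channel standing on it; leave alone. Origin under its centre
- screwdriver: colleague's screwdriver with a yellow handle, 200 mm long, lying; leave alone
- screw_dish: round steel dish of brass screws, 72 mm across, 24 mm high; leave alone
- glue: upright yellow glue bottle with an orange cap, 52 mm across, 150 mm high; leave alone
- pigment_jar: blue pigment jar with a white cap, 50 mm across, 65 mm high; leave alone
- brush_pot: blue ceramic pot full of brushes, 76 mm across, up to 240 mm high; leave alone
- flat_brush: bamboo flat brush with pale hair, 230 mm long, 42 mm wide, lying; leave alone
There are look-alikes about, which are no part of the job. What is shaped like the rail but pink is not meant.

How it is judged:
By the outcome, as a careful person would: the job done as asked, in the order asked, and still so for the second after the job is handed in, while the arm keeps its last pose, push and grip.
It also fails if it takes over 59 s, if anything falls off the work surface, if the arm or the gripper's body presses on something with over 40 N, if the wrist force passes 120 N, or if a joint passes its speed limit or range.

## Working session

There is one attempt and no reset: what is moved stays moved. The work goes in short steps, Python scripts to look and compute and a tool call to move; the robot and the scene stay as the last step left them, time stands still between calls to the robot, and variables do not carry over. Pictures are saved under pics/ and viewed, on a budget of 10 in all, crops included, one or two more only if the job needs it, and the job is handed in when it is done.

Besides the shell and the picture viewer there is one more tool, called after "Request:" in YAML: its name, and indented under it one key for each argument. step_arm: Moves the arm, as the interface text tells. Its arguments: {"type":"object","properties":{"commands":{"type":"array","items":{"type":"object","properties":{"wx":{"type":"number"},"wy":{"type":"number"},"wz":{"type":"number"},"dx":{"type":"number"},"dy":{"type":"number"},"dz":{"type":"number"},"fingers":{"type":"number"}}}},"force":{"type":"number"}},"required":["commands"]}

```bash
mkdir -p pics; ls; python3 - <<'E'
from workcell import *
import cv2,numpy as np
np.set_printoptions(precision=4,suppress=True)
for n in("top","side"):
    f=grab_frame(n);cv2.imwrite(f"pics/{n}0.png",f["pixels"]);print(n,f["mtx"],f["world_to_cam"])
print(get_state())
E
```

```text
pics
top [[439.5121   0.     280.962 ]
 [  0.     439.5121 202.571 ]
 [  0.       0.       1.    ]] [[-0.0275 -0.9995 -0.015   0.0105]
 [-0.9954  0.0287 -0.0916  0.5083]
 [ 0.0919  0.0125 -0.9957  1.455 ]
 [ 0.      0.      0.      1.    ]]
side [[382.3147   0.     281.2005]
 [  0.     382.3147 206.5757]
 [  0.       0.       1.    ]] [[ 0.7848 -0.6194 -0.0209 -0.4218]
 [-0.4697 -0.5725 -0.672   0.2858]
 [ 0.4043  0.5372 -0.7402  0.9012]
 [ 0.      0.      0.      1.    ]]
{'clock': 0.1, 'joint_pos': array([-1.3682,  0.4118, -0.0127,  1.597 ,  0.0056,  1.1343, -0.0822]), 'joint_vel': array([-0.0003, -0.0016,  0.0008, -0.0037, -0.0001,  0.0012, -0.0011]), 'joint_efforts': array([  0.002 , -58.9093,   0.6436, -29.1701,  -0.0538,   0.0145,
         0.    ]), 'tool_pos': array([0.1671, 0.6018, 0.2219]), 'tool_rot': array([-0.5626,  0.5632,  0.4276, -0.4283]), 'wrist_force': array([ 0.5878,  0.3727, -0.4321]), 'wrist_torque': array([-0.0151,  0.0476, -0.0425]), 'finger_gap': 0.08789480531812414}
```

View pics/top0.png

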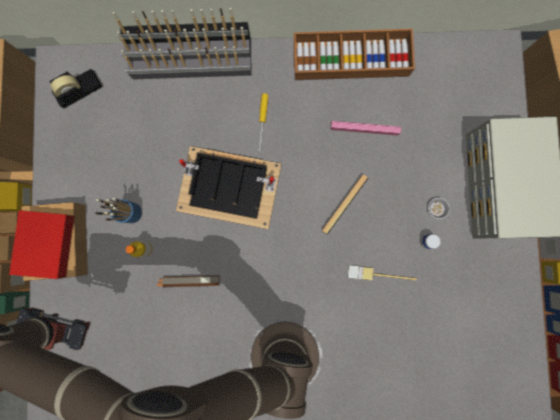

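View pics/side0.png

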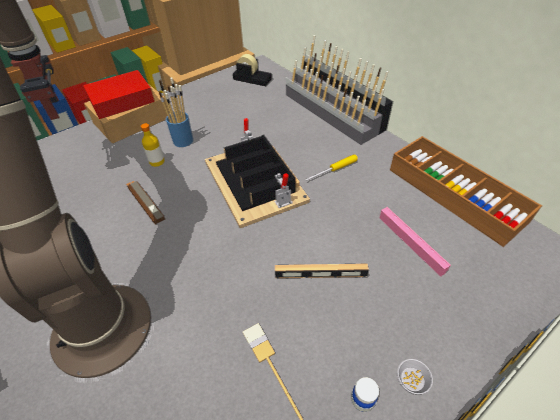

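Top view: light wood rail at about (345,204), pink look-alike at (365,127), and brown old strip at (188,281). Only the first is light wood with a black label channel (side view (322,271), label side towards the side camera). The tray is at (229,188), with clamps on its far side, so the front step faces the robot. I'll confirm in an enlarged crop.

```bash
python3 - <<'E'
import cv2,numpy as np
t=cv2.imread("pics/top0.png");s=cv2.imread("pics/side0.png")
a=cv2.resize(t[140:240,170:380],None,fx=3.8,fy=3.8,interpolation=cv2.INTER_CUBIC)[:, :798]
b=cv2.resize(s[110:290,190:390],(0,0),fx=1.2,fy=1.2)
b=cv2.resize(s[255:285,270:375],None,fx=6,fy=6,interpolation=cv2.INTER_CUBIC)
c=np.zeros((600,798,3),np.uint8);c[:a.shape[0],:a.shape[1]]=a;c[400:400+b.shape[0],:b.shape[1]]=b
cv2.imwrite("pics/crop1.png",c)
h=cv2.cvtColor(t,cv2.COLOR_BGR2HSV)
for p in((345,204),(355,188),(268,215),(229,188),(220,212)):print(p,h[p[1],p[0]])
E
```

```text
(345, 204) [ 20 102 208]
(355, 188) [ 18 104 208]
(268, 215) [ 17  97 198]
(229, 188) [105  12  41]
(220, 212) [ 17  94 180]
```

View pics/crop1.png

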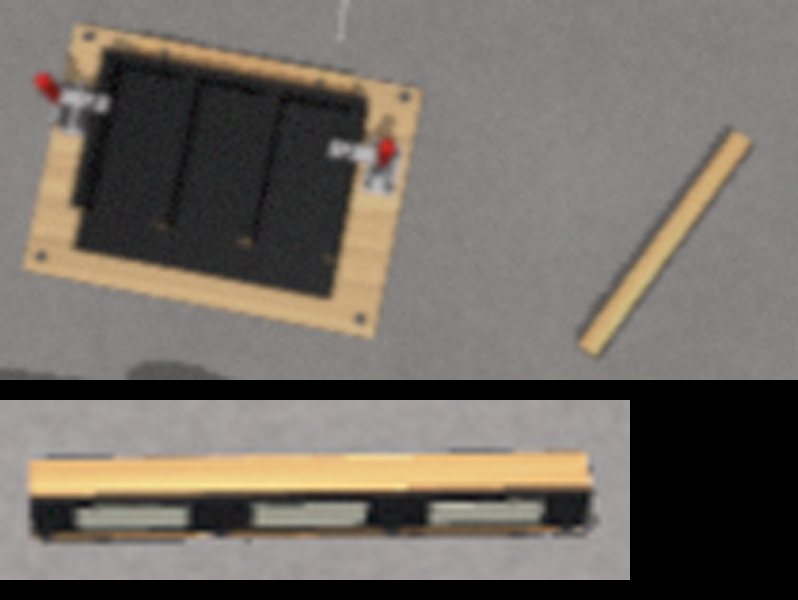

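```bash
cat > h.py <<'E'
from workcell import *
import cv2,numpy as np
np.set_printoptions(precision=4,suppress=True)
def cam(f):
    T=f["world_to_cam"];R=T[:3,:3];return f["mtx"],R,T[:3,3],-R.T@T[:3,3]
def ray(f,uv,z):
    K,R,t,c=cam(f);d=R.T@np.linalg.solve(K,[uv[0],uv[1],1]);return c+d*(z-c[2])/d[2]
def proj(f,p):
    K,R,t,c=cam(f);q=K@(R@np.asarray(p)+t);return q[:2]/q[2]
def yaw(a,b):
    d=np.asarray(b)-a;return np.degrees(np.arctan2(d[1],d[0]))
E
python3 - <<'E'
from h import *
f=grab_frame("top");im=f["pixels"];h=cv2.cvtColor(im,cv2.COLOR_BGR2HSV)
m=cv2.inRange(h,(10,60,130),(28,180,255))
def rect(x0,y0,x1,y1,z,mm=m):
    k=np.zeros_like(mm);k[y0:y1,x0:x1]=mm[y0:y1,x0:x1]
    k=cv2.morphologyEx(k,cv2.MORPH_OPEN,np.ones((2,2)))
    p=cv2.findNonZero(k)[:,0]
    w=np.array([ray(f,q,z)[:2] for q in p],np.float32)
    r=cv2.minAreaRect(w*1000);print(r);print(np.array([proj(f,[*q/1000,z]) for q in cv2.boxPoints(r)]));return r
print("rail");rect(315,165,375,240,.036)
print("board");rect(172,140,285,232,.018)
blk=cv2.inRange(h,(0,0,0),(180,255,75))
print("black");rect(180,148,280,225,.030,blk)
c=lambda u,v:(170+(u+.5)/3.8-.5,140+(v+.5)/3.8-.5)
A=ray(f,c(75,248),.03);B=ray(f,c(331,298),.03);C=ray(f,c(75,207),.075);D=ray(f,c(333,260),.075)
print("front corners",A,B,np.linalg.norm(A-B),yaw(B,A),"cheek front",C, D)
g=grab_frame("side");print("sidecam",cam(g)[3],"topcam",cam(f)[3])
gm=cv2.inRange(cv2.cvtColor(g["pixels"],cv2.COLOR_BGR2HSV),(10,80,130),(28,255,255))
k=np.zeros_like(gm);k[258:282,265:380]=gm[258:282,265:380]
p=cv2.findNonZero(k)[:,0];print("siderail cols",p[:,0].min(),p[:,0].max())
np.set_printoptions(precision=3)
print(ray(g,(275,265),.036),ray(g,(368,265),.036))
E
```

```text
rail
((494.9461364746094, -218.94024658203125), (20.800628662109375, 235.31118774414062), 51.96537780761719)
[[327.422  234.778 ]
 [368.7776 177.9943]
 [363.6945 174.3446]
 [322.3249 231.0362]]
board
((564.5809326171875, 170.2377166748047), (319.7265625, 229.17489624023438), 77.23127746582031)
[[268.7931 230.0343]
 [282.0255 163.8726]
 [190.5083 146.2304]
 [176.1419 211.6936]]
black
((571.0858154296875, 177.7820587158203), (248.2942352294922, 180.08566284179688), 77.12310028076172)
[[257.2356 218.8063]
 [267.94   166.5249]
 [196.2802 152.5425]
 [184.8752 204.3887]]
front corners [0.5088 0.3038 0.03  ] [0.4582 0.0784 0.03  ] 0.2309384128122669 77.336857584618 cheek front [0.54   0.2934 0.075 ] [0.488  0.0729 0.075 ]
sidecam [ 0.1009 -0.5818  0.8504] topcam [ 0.3725 -0.0222  1.4954]
siderail cols 275 367
[ 0.41  -0.137  0.036] [ 0.592 -0.285  0.036]
```

Wood rail, label face towards the side camera, yaw about 52°; tray yaw about -12.8°. First I'll turn, then move over the tray front for a close wrist view on the way.

Request:
step_arm:
  commands:
    - {"wy": 3}
    - {"wy": 6.5}
    - {"wy": 6.5}
    - {"wy": 4.5}
    - {"wy": 2}

```text
schema error: expected keys wx, wy, wz, dx, dy, dz, fingers
```

Request:
step_arm:
  commands:
    - {"dx": -0.6, "dz": -1.8}
    - {"dx": -1.2, "dz": -3.6}
    - {"dx": -1.3, "dz": -3.8}
    - {"dx": -1.3, "dz": -3.8}
    - {"dx": -1.3, "dz": -3.8}

```text
schema error: expected keys wx, wy, wz, dx, dy, dz, fingers
```

Request:
step_arm:
  commands:
    - {"dx": -1.3, "dz": -3.8}
    - {"dx": -1.3, "dz": -3.8}
    - {"dx": -1.3, "dz": -3.8}
    - {"dx": -1.3, "dz": -3.8}
    - {"dx": -1.3, "dz": -3.8}

```text
schema error: expected keys wx, wy, wz, dx, dy, dz, fingers
```

Request:
step_arm:
  commands:
    - {"dx": -1.3, "dz": -3.8}
    - {"dx": -1.3, "dz": -3.8}
    - {"dx": -0.7, "dz": -2.0}
    - {}
    - {}

```text
schema error: expected keys wx, wy, wz, dx, dy, dz, fingers
```

```bash
python3 - <<'E'
from h import *
import pickle
f=grab_frame("wrist");pickle.dump(f,open("w1.pkl","wb"));cv2.imwrite("pics/w1.png",f["pixels"])
try:print("gpo",grip_point_offset)
except Exception as e:print(e)
s=get_state();print(s["clock"],s["tool_pos"],s["tool_rot"],s["wrist_force"],cam(f)[3])
E
```

```text
gpo 0.0187
0.25 [0.1672 0.602  0.2223] [-0.5628  0.5631  0.4277 -0.4281] [-0.2355 -0.2704 -0.3749] [0.1004 0.621  0.3836]
```

View pics/w1.png

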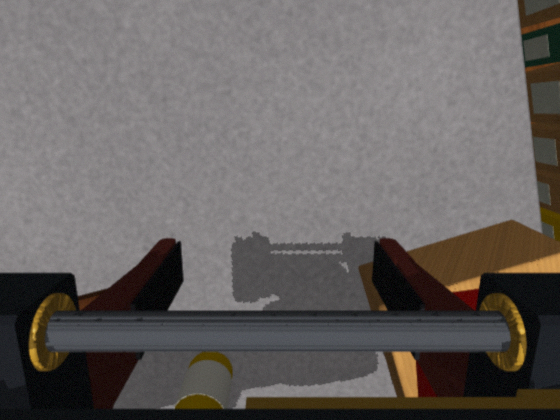

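Only the keys were missing (all are required). The wrist picture shows the fingers at the bottom, (130,320) and (430,320), with the view ahead along tool +z; nothing has moved yet.

Request:
step_arm:
  commands:
    - {"wx": 0, "wy": 3, "wz": 0, "dx": 0, "dy": 0, "dz": 0, "fingers": 100}
    - {"wx": 0, "wy": 6.5, "wz": 0, "dx": 0, "dy": 0, "dz": 0, "fingers": 100}
    - {"wx": 0, "wy": 6.5, "wz": 0, "dx": 0, "dy": 0, "dz": 0, "fingers": 100}
    - {"wx": 0, "wy": 4.5, "wz": 0, "dx": 0, "dy": 0, "dz": 0, "fingers": 100}
    - {"wx": 0, "wy": 2, "wz": 0, "dx": 0, "dy": 0, "dz": 0, "fingers": 100}

```text
clock: 0.67
tool_pos: [0.1672, 0.6021, 0.2225]
tool_rot: [-0.636, 0.636, 0.308, -0.308]
wrist_force: [-0.6, 0.4, -0.1]
finger_gap: 0.0875
```

Request:
step_arm:
  commands:
    - {"wx": 0, "wy": 0, "wz": 0, "dx": -0.6, "dy": 0, "dz": -1.8, "fingers": 100}
    - {"wx": 0, "wy": 0, "wz": 0, "dx": -1.2, "dy": 0, "dz": -3.6, "fingers": 100}
    - {"wx": 0, "wy": 0, "wz": 0, "dx": -1.3, "dy": 0, "dz": -3.8, "fingers": 100}
    - {"wx": 0, "wy": 0, "wz": 0, "dx": -1.3, "dy": 0, "dz": -3.8, "fingers": 100}
    - {"wx": 0, "wy": 0, "wz": 0, "dx": -1.3, "dy": 0, "dz": -3.8, "fingers": 100}

```text
clock: 1.08
tool_pos: [0.2651, 0.4522, 0.2225]
tool_rot: [-0.635, 0.636, 0.31, -0.31]
wrist_force: [1.6, -1.1, 0.5]
finger_gap: 0.0878
```

Request:
step_arm:
  commands:
    - {"wx": 0, "wy": 0, "wz": 0, "dx": -1.3, "dy": 0, "dz": -3.8, "fingers": 100}
    - {"wx": 0, "wy": 0, "wz": 0, "dx": -1.3, "dy": 0, "dz": -3.8, "fingers": 100}
    - {"wx": 0, "wy": 0, "wz": 0, "dx": -1.3, "dy": 0, "dz": -3.8, "fingers": 100}
    - {"wx": 0, "wy": 0, "wz": 0, "dx": -1.3, "dy": 0, "dz": -3.8, "fingers": 100}
    - {"wx": 0, "wy": 0, "wz": 0, "dx": -1.3, "dy": 0, "dz": -3.8, "fingers": 100}

```text
clock: 1.5
tool_pos: [0.3748, 0.2838, 0.2229]
tool_rot: [0.636, -0.635, -0.31, 0.31]
wrist_force: [1.8, -0.1, 0.0]
finger_gap: 0.0878
```

Request:
step_arm:
  commands:
    - {"wx": 0, "wy": 0, "wz": 0, "dx": -1.3, "dy": 0, "dz": -3.8, "fingers": 100}
    - {"wx": 0, "wy": 0, "wz": 0, "dx": -2.6, "dy": 0, "dz": -2.8, "fingers": 100}
    - {"wx": 0, "wy": 0, "wz": 0, "dx": -2.6, "dy": 0, "dz": -2.8, "fingers": 100}
    - {"wx": 0, "wy": 0, "wz": 0, "dx": -2.6, "dy": 0, "dz": -2.8, "fingers": 100}
    - {"wx": 0, "wy": 0, "wz": 0, "dx": -2.6, "dy": 0, "dz": -2.8, "fingers": 100}

```text
clock: 1.92
tool_pos: [0.4202, 0.0992, 0.2228]
tool_rot: [0.636, -0.635, -0.31, 0.31]
wrist_force: [0.7, 0.7, 0.4]
finger_gap: 0.0876
```

Request:
step_arm:
  commands:
    - {"wx": 0, "wy": 0, "wz": 0, "dx": -2.6, "dy": 0, "dz": -2.8, "fingers": 100}
    - {"wx": 0, "wy": 0, "wz": 0, "dx": -2.6, "dy": 0, "dz": -2.8, "fingers": 100}
    - {"wx": 0, "wy": 0, "wz": 0, "dx": -2.6, "dy": 0, "dz": -2.8, "fingers": 100}
    - {"wx": 0, "wy": 0, "wz": 0, "dx": -2.6, "dy": 0, "dz": -2.8, "fingers": 100}
    - {"wx": 0, "wy": 0, "wz": 0, "dx": -2.6, "dy": 0, "dz": -2.8, "fingers": 100}

```text
clock: 2.33
tool_pos: [0.4504, -0.0894, 0.223]
tool_rot: [0.636, -0.636, -0.31, 0.31]
wrist_force: [1.7, 0.5, -0.5]
finger_gap: 0.0876
```

```bash
cat >> h.py <<'E'
from scipy.spatial.transform import Rotation as Ro
def go(tx,ty,tz,ya):
    s=get_state();w,x,y,z=s["tool_rot"];R=Ro.from_quat([x,y,z,w]).as_matrix()
    cy=np.degrees(np.arctan2(R[1,0],R[0,0]));a=np.radians(ya)
    d=np.array([tx,ty,tz])-s["tool_pos"];X=np.array([np.cos(a),np.sin(a),0]);Z=np.array([-np.sin(a),np.cos(a),0])
    print("t",s["clock"],"pos",s["tool_pos"],"yaw",cy,"tilt",np.degrees(R[2,0]),np.degrees(R[2,2]),"gap",s["finger_gap"],"F",s["wrist_force"])
    print("wy",cy-ya,"then cm dx,dy,dz",d@X*100,-d[2]*100,d@Z*100)
E
python3 - <<'E'
from h import *
import pickle
f=grab_frame("wrist");pickle.dump(f,open("w2.pkl","wb"));cv2.imwrite("pics/w2.png",f["pixels"])
go(.4949,-.2189,.2,52)
E
```

```text
t 2.3833 pos [ 0.451  -0.0968  0.2235] yaw 51.631600509306416 tilt -0.03922995394835746 -0.23480538058763806 gap 0.08783950332576222 F [-0.2085 -6.2492  1.3011]
wy -0.3683994906935837 then cm dx,dy,dz -6.917425182941773 2.3518477158517683 -10.974326717856462
```

View pics/w2.png

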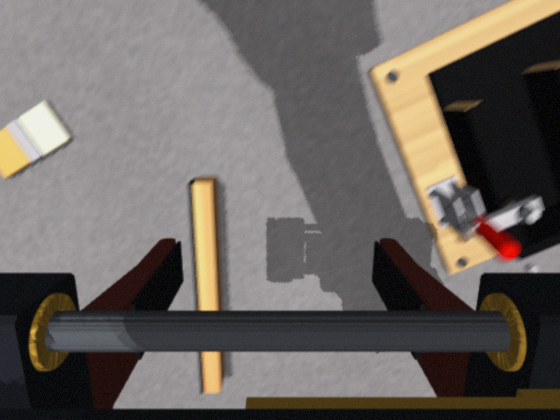

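Wrist view: rail at columns 193–217, rows 178–392, left of the jaw midline; the tray's front-right is visible at top right, with the base corner near (430,75) and a cheek front end at (460,105).

```bash
python3 - <<'E'
from h import *
import pickle
f=pickle.load(open("w2.pkl","rb"));im=f["pixels"];h=cv2.cvtColor(im,cv2.COLOR_BGR2HSV)
m=cv2.inRange(h,(10,60,120),(28,200,255))
k=np.zeros_like(m);k[170:300,185:225]=m[170:300,185:225];k[350:396,190:230]=m[350:396,190:230]
p=cv2.findNonZero(k)[:,0]
w=np.array([ray(f,q,.036)[:2] for q in p],np.float32)*1000
r=cv2.minAreaRect(w);print(r,cv2.boxPoints(r))
for v in(185,220,260,290):
    c=p[p[:,1]==v][:,0];print(v,c.min(),c.max(),ray(f,(c.min()-.5,v),.036)[:2],ray(f,(c.max()+.5,v),.036)[:2], im[v,c.min()-7:c.min()+1].mean(1))
cv2.imwrite("pics/w2c.png",cv2.resize(im[10:170,400:560],None,fx=3.75,fy=3.75,interpolation=cv2.INTER_CUBIC))
E
```

```text
((496.28411865234375, -214.08242797851562), (22.224853515625, 239.1018524169922), 51.70390701293945) [[ 395.5717 -148.7149]
 [ 583.2233 -296.8925]
 [ 596.9966 -279.45  ]
 [ 409.345  -131.2724]]
185 191 212 [ 0.4016 -0.1536] [ 0.4143 -0.1373] [152.     146.3333 136.3333 116.      98.      74.      68.3333 105.    ]
220 193 214 [ 0.4286 -0.1747] [ 0.4416 -0.158 ] [154.3333 147.3333 135.     117.     101.3333  80.6667  83.     115.6667]
260 195 216 [ 0.4609 -0.2003] [ 0.4742 -0.1832] [148.6667 149.     144.6667 125.     103.6667  90.      91.3333 108.    ]
290 197 217 [ 0.4867 -0.2201] [ 0.4997 -0.2034] [148.3333 149.3333 139.6667 124.6667 103.6667  83.3333  82.     109.6667]
```

View pics/w2c.png

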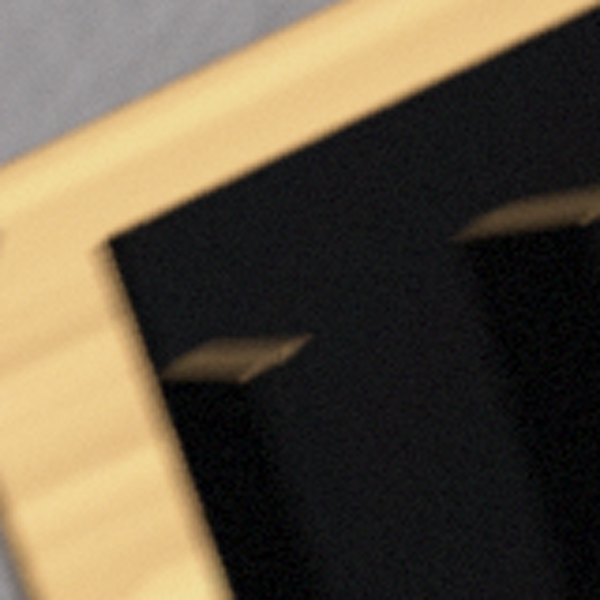

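Request:
step_arm:
  commands:
    - {"wx": 0, "wy": 0, "wz": 0, "dx": -1.4, "dy": 1.8, "dz": -2.2, "fingers": 100}
    - {"wx": 0, "wy": 0, "wz": 0, "dx": -1.4, "dy": 1.8, "dz": -2.2, "fingers": 100}
    - {"wx": 0, "wy": 0, "wz": 0, "dx": -1.4, "dy": 1.8, "dz": -2.2, "fingers": 100}
    - {"wx": 0, "wy": 0, "wz": 0, "dx": -1.4, "dy": 1.8, "dz": -2.2, "fingers": 100}
    - {"wx": 0, "wy": 0, "wz": 0, "dx": -1.4, "dy": 1.8, "dz": -2.1, "fingers": 100}

```text
clock: 2.8
tool_pos: [0.4937, -0.2107, 0.1316]
tool_rot: [-0.636, 0.636, 0.31, -0.31]
wrist_force: [-0.8, 0.3, 0.4]
finger_gap: 0.0875
```

Request:
step_arm:
  commands:
    - {"wx": 0, "wy": 0, "wz": 0, "dx": 0, "dy": 0, "dz": 0, "fingers": 100}
    - {"wx": 0, "wy": 0, "wz": 0, "dx": 0, "dy": 0, "dz": 0, "fingers": 100}
    - {"wx": 0, "wy": 0, "wz": 0, "dx": 0, "dy": 0, "dz": 0, "fingers": 100}

```text
clock: 3.05
tool_pos: [0.4931, -0.2092, 0.1327]
tool_rot: [0.636, -0.635, -0.31, 0.31]
wrist_force: [0.5, -1.0, -0.2]
finger_gap: 0.0879
```

```bash
python3 - <<'E'
from h import *
import pickle
f=pickle.load(open("w2.pkl","rb"))
c=lambda u,v:(400+(u+.5)/3.75-.5,10+(v+.5)/3.75-.5)
a=np.radians(-12.8);X=np.array([np.cos(a),np.sin(a)]);Y=np.array([-X[1],X[0]])
P=ray(f,c(110,240),.03)[:2];print("corner",P,"origin est",P+.034*X+.117*Y)
Q=ray(f,c(600,5),.03)[:2];print("front edge yaw",yaw(P,Q))
for q,z,y in((c(163,377),.075,-.117),(c(240,382),.075,-.105),(c(205,342),.03,-.117),(c(312,335),.03,-.105),(c(455,240),.075,-.043)):
    W=ray(f,q,z)[:2];print("div",W,"origin est",W-y*Y)
f=grab_frame("wrist");im=f["pixels"];h=cv2.cvtColor(im,cv2.COLOR_BGR2HSV);pickle.dump(f,open("w3.pkl","wb"))
go(.4929,-.2193,.005,51.7)
n=np.array([.619,.785]);u=np.array([.785,-.619])
for v in(120,160,200,240,280):
    r=im[v,180:380].astype(int);hh=h[v,180:380];w=(hh[:,1]>70)&(hh[:,2]>110);i=np.flatnonzero(w)+180
    if len(i):print(v,i.min(),i.max(),[(ray(f,(x,v),.036)[:2]@n) for x in(i.min()-.5,i.max()+.5)])
m=cv2.inRange(h,(10,60,110),(28,220,255))[:300,190:370];p=cv2.findNonZero(m)[:,0];t=p[p[:,1].argmin()]+[190,0];print("far end",t,ray(f,t,.036)[:2]@u)
cv2.imwrite("pics/w3.png",im)
E
```

```text
corner [0.4561 0.078 ] origin est [0.5151 0.1846]
front edge yaw 77.50391111146567
div [0.4786 0.0563] origin est [0.5046 0.1704]
div [0.4896 0.0687] origin est [0.5128 0.1711]
div [0.49   0.0836] origin est [0.5159 0.1977]
div [0.5044 0.1048] origin est [0.5277 0.2072]
div [0.4923 0.1185] origin est [0.5018 0.1605]
t 3.1 pos [ 0.4934 -0.2088  0.1332] yaw 52.03291412349009 tilt 0.044124891708977806 0.0038582545247922663 gap 0.087796450584863 F [-0.1446 -0.4867 -0.9211]
wy 0.33291412349008453 then cm dx,dy,dz -0.8545133323410719 12.815021144445456 -0.6134645722835117
120 263 289 [np.float64(0.1312754872283437), np.float64(0.149251016969739)]
160 263 289 [np.float64(0.13115042786468795), np.float64(0.14960377206717107)]
200 264 289 [np.float64(0.13172057556239075), np.float64(0.14997579333371605)]
240 265 288 [np.float64(0.13232273844309225), np.float64(0.14964678284923913)]
280 265 288 [np.float64(0.13221708884794706), np.float64(0.15004153683449567)]
far end [263  40] 0.4057264231397559
```

View pics/w3.png

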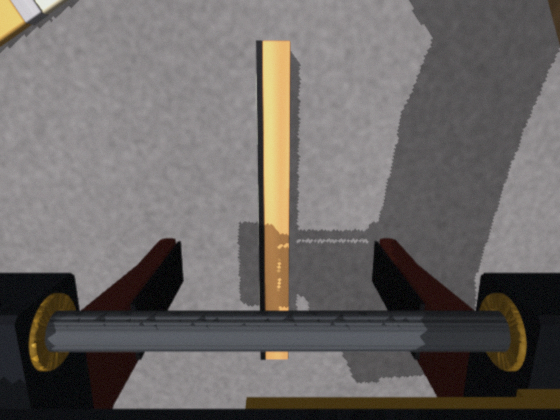

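The picture shows the rail between the fingers: black channel on the left (tool -x), wood at columns 264–289, near end at row 40. Correct by -3 mm / -6.5 mm, then descend.

Request:
step_arm:
  commands:
    - {"wx": 0, "wy": 0, "wz": 0, "dx": -0.3, "dy": 1.5, "dz": -0.65, "fingers": 100}
    - {"wx": 0, "wy": 0, "wz": 0, "dx": 0, "dy": 2.5, "dz": 0, "fingers": 100}
    - {"wx": 0, "wy": 0, "wz": 0, "dx": 0, "dy": 2.5, "dz": 0, "fingers": 100}
    - {"wx": 0, "wy": 0, "wz": 0, "dx": 0, "dy": 2.5, "dz": 0, "fingers": 100}
    - {"wx": 0, "wy": 0, "wz": 0, "dx": 0, "dy": 1.5, "dz": 0, "fingers": 100}

```text
clock: 3.52
tool_pos: [0.4965, -0.214, 0.0267]
tool_rot: [0.636, -0.635, -0.311, 0.31]
wrist_force: [0.5, 0.3, 0.3]
finger_gap: 0.0879
```

Request:
step_arm:
  commands:
    - {"wx": 0, "wy": 0, "wz": 0, "dx": 0, "dy": 1.1, "dz": 0, "fingers": 100}
    - {"wx": 0, "wy": 0, "wz": 0, "dx": 0, "dy": 0.8, "dz": 0, "fingers": 100}
    - {"wx": 0, "wy": 0, "wz": 0, "dx": 0, "dy": 0.3, "dz": 0, "fingers": 100}
    - {"wx": 0, "wy": 0, "wz": 0, "dx": 0, "dy": 0, "dz": 0, "fingers": 100}
    - {"wx": 0, "wy": 0, "wz": 0, "dx": 0, "dy": 0, "dz": 0, "fingers": 100}

```text
clock: 3.93
tool_pos: [0.4971, -0.2162, 0.0065]
tool_rot: [-0.635, 0.636, 0.31, -0.31]
wrist_force: [0.6, -0.6, 0.4]
finger_gap: 0.0879
```

```bash
python3 - <<'E'
from h import *
import pickle
f=pickle.load(open("w2.pkl","rb"))
c=lambda u,v:(400+(u+.5)/3.75-.5,10+(v+.5)/3.75-.5)
a=np.radians(-12.7);X=np.array([np.cos(a),np.sin(a)]);Y=np.array([-X[1],X[0]])
for q,z,y in((c(163,377),.03,-.117),(c(240,382),.075,-.117),(c(205,342),.03,-.105),(c(312,335),.075,-.105),(c(455,240),.03,-.043)):
    W=ray(f,q,z)[:2];print("div",W,"origin est",W-y*Y)
n=np.array([.617,.787]);u=np.array([.787,-.617]);p=n*.1386+u*.523
go(p[0],p[1],.005,52)
E
```

```text
div [0.4907 0.0713] origin est [0.5165 0.1855]
div [0.4896 0.0687] origin est [0.5153 0.1828]
div [0.49   0.0836] origin est [0.513  0.1861]
div [0.4906 0.0856] origin est [0.5137 0.188 ]
div [0.5064 0.1426] origin est [0.5158 0.1845]
t 3.9333 pos [ 0.4971 -0.2162  0.0065] yaw 51.99670668229244 tilt 0.03554260250009112 -0.06217857023776053 gap 0.0879335604064572 F [ 0.6009 -0.6469  0.3539]
wy -0.0032933177075591402 then cm dx,dy,dz 0.20781312563113896 0.14702354403081141 0.1610416274132052
```

Request:
step_arm:
  commands:
    - {"wx": 0, "wy": 0, "wz": 0, "dx": 0.2, "dy": 0, "dz": 0.1, "fingers": 40}
    - {"wx": 0, "wy": 0, "wz": 0, "dx": 0, "dy": 0, "dz": 0, "fingers": 35}
    - {"wx": 0, "wy": 0, "wz": 0, "dx": 0, "dy": 0, "dz": 0, "fingers": 30}
    - {"wx": 0, "wy": 0, "wz": 0, "dx": 0, "dy": 0, "dz": 0, "fingers": 15}
    - {"wx": 0, "wy": 0, "wz": 0, "dx": 0, "dy": 0, "dz": 0, "fingers": 0}
  force: 25

```text
clock: 4.35
tool_pos: [0.4971, -0.2141, 0.0058]
tool_rot: [-0.636, 0.636, 0.31, -0.31]
wrist_force: [-0.4, -0.3, -0.5]
finger_gap: 0.0582
```

Request:
step_arm:
  commands:
    - {"wx": 0, "wy": 0, "wz": 0, "dx": 0, "dy": 0, "dz": 0, "fingers": 0}
    - {"wx": 0, "wy": 0, "wz": 0, "dx": 0, "dy": 0, "dz": 0, "fingers": 0}
    - {"wx": 0, "wy": 0, "wz": 0, "dx": 0, "dy": 0, "dz": 0, "fingers": 0}
    - {"wx": 0, "wy": 0, "wz": 0, "dx": 0, "dy": 0, "dz": 0, "fingers": 0}
    - {"wx": 0, "wy": 0, "wz": 0, "dx": 0, "dy": 0, "dz": 0, "fingers": 0}
  force: 25

```text
clock: 4.77
tool_pos: [0.4969, -0.2141, 0.0056]
tool_rot: [0.636, -0.636, -0.31, 0.31]
wrist_force: [-0.8, 0.0, 0.4]
finger_gap: 0.0248
```

```bash
python3 - <<'E'
from h import *
go(.497,-.216,.2,52)
E
```

```text
t 4.7667 pos [ 0.4969 -0.2141  0.0056] yaw 51.98438157876169 tilt -0.003975236477178261 0.007144798081056465 gap 0.024771141052484815 F [-0.8007  0.0091  0.3829]
wy -0.015618421238308144 then cm dx,dy,dz -0.14597321157893745 -19.440924890709756 -0.1285414955703934
```

Request:
step_arm:
  commands:
    - {"wx": 0, "wy": 0, "wz": 0, "dx": 0, "dy": 0, "dz": 0, "fingers": 0}
    - {"wx": 0, "wy": 0, "wz": 0, "dx": 0, "dy": 0, "dz": 0, "fingers": 0}
    - {"wx": 0, "wy": 0, "wz": 0, "dx": 0, "dy": 0, "dz": 0, "fingers": 0}
    - {"wx": 0, "wy": 0, "wz": 0, "dx": 0, "dy": 0, "dz": 0, "fingers": 0}
  force: 25

```text
clock: 5.1
tool_pos: [0.4969, -0.2141, 0.0056]
tool_rot: [0.636, -0.636, -0.31, 0.31]
wrist_force: [-0.7, -0.0, 0.8]
finger_gap: 0.022
```

Request:
step_arm:
  commands:
    - {"wx": 0, "wy": 0, "wz": 0, "dx": 0, "dy": -0.5, "dz": 0, "fingers": 0}
    - {"wx": 0, "wy": 0, "wz": 0, "dx": 0, "dy": -1.5, "dz": 0, "fingers": 0}
    - {"wx": 0, "wy": 0, "wz": 0, "dx": 0, "dy": -3, "dz": 0, "fingers": 0}
    - {"wx": 0, "wy": 0, "wz": 0, "dx": 0, "dy": -4, "dz": 0, "fingers": 0}
    - {"wx": 0, "wy": 0, "wz": 0, "dx": 0, "dy": -4, "dz": 0, "fingers": 0}

```text
clock: 5.52
tool_pos: [0.4958, -0.2138, 0.1366]
tool_rot: [0.636, -0.635, -0.309, 0.311]
wrist_force: [1.1, -0.7, -1.3]
finger_gap: 0.0217
```

Request:
step_arm:
  commands:
    - {"wx": 0, "wy": 3.5, "wz": 0, "dx": 0, "dy": -2, "dz": 0, "fingers": 0}
    - {"wx": 0, "wy": 6.5, "wz": 0, "dx": 0, "dy": 0, "dz": 0, "fingers": 0}
    - {"wx": 0, "wy": 6.5, "wz": 0, "dx": 0, "dy": 0, "dz": 0, "fingers": 0}
    - {"wx": 0, "wy": 6.5, "wz": 0, "dx": 0, "dy": 0, "dz": 0, "fingers": 0}
    - {"wx": 0, "wy": 6.5, "wz": 0, "dx": 0, "dy": 0, "dz": 0, "fingers": 0}

```text
clock: 5.93
tool_pos: [0.4968, -0.2138, 0.1561]
tool_rot: [0.694, -0.694, -0.136, 0.136]
wrist_force: [0.8, 0.1, -1.8]
finger_gap: 0.0217
```

Request:
step_arm:
  commands:
    - {"wx": 0, "wy": 6.5, "wz": 0, "dx": 0, "dy": 0, "dz": 0, "fingers": 0}
    - {"wx": 0, "wy": 6.5, "wz": 0, "dx": 0, "dy": 0, "dz": 0, "fingers": 0}
    - {"wx": 0, "wy": 6.5, "wz": 0, "dx": 0, "dy": 0, "dz": 0, "fingers": 0}
    - {"wx": 0, "wy": 6.5, "wz": 0, "dx": 0, "dy": 0, "dz": 0, "fingers": 0}
    - {"wx": 0, "wy": 6.5, "wz": 0, "dx": 0, "dy": 0, "dz": 0, "fingers": 0}

```text
clock: 6.35
tool_pos: [0.4968, -0.2137, 0.1559]
tool_rot: [0.704, -0.704, 0.064, -0.064]
wrist_force: [0.0, 0.7, -1.3]
finger_gap: 0.0218
```

Request:
step_arm:
  commands:
    - {"wx": 0, "wy": 2.7, "wz": 0, "dx": 0, "dy": 0, "dz": 0, "fingers": 0}
    - {"wx": 0, "wy": 0, "wz": 0, "dx": 0, "dy": 0, "dz": 0, "fingers": 0}
    - {"wx": 0, "wy": 0, "wz": 0, "dx": 0, "dy": 0, "dz": 0, "fingers": 0}

```text
clock: 6.6
tool_pos: [0.4968, -0.2138, 0.1557]
tool_rot: [0.703, -0.703, 0.078, -0.077]
wrist_force: [-0.6, -0.2, -1.1]
finger_gap: 0.0219
```

```bash
python3 - <<'E'
from h import *
# stage: rail origin 40 mm before x=0 -> grip mid (-2 mm) at x=-.042
a=np.radians(-12.7);X=np.array([np.cos(a),np.sin(a)]);o=np.array([.5155,.1848])-.047*X
print(o);go(o[0],o[1],.13,-12.7)
E
```

```text
[0.4696 0.1951]
t 6.6 pos [ 0.4968 -0.2138  0.1557] yaw -12.592544723060938 tilt -0.017681180163611414 0.002008951503629131 gap 0.021920723434896355 F [-0.5881 -0.1861 -1.0788]
wy 0.10745527693906176 then cm dx,dy,dz -11.641684660502573 2.567932491532321 39.2936980762932
```

Request:
step_arm:
  commands:
    - {"wx": 0, "wy": 0, "wz": 0, "dx": -1.2, "dy": 0, "dz": 2, "fingers": 0}
    - {"wx": 0, "wy": 0, "wz": 0, "dx": -2.1, "dy": 0, "dz": 3.5, "fingers": 0}
    - {"wx": 0, "wy": 0, "wz": 0, "dx": -2.1, "dy": 0, "dz": 3.5, "fingers": 0}
    - {"wx": 0, "wy": 0, "wz": 0, "dx": -2.1, "dy": 0, "dz": 3.5, "fingers": 0}
    - {"wx": 0, "wy": 0, "wz": 0, "dx": -2.1, "dy": 0, "dz": 3.5, "fingers": 0}

```text
clock: 7.02
tool_pos: [0.4375, -0.0355, 0.1556]
tool_rot: [0.703, -0.703, 0.078, -0.078]
wrist_force: [1.0, 0.8, -0.4]
finger_gap: 0.0217
```

Request:
step_arm:
  commands:
    - {"wx": 0, "wy": 0, "wz": 0, "dx": -1.2, "dy": 0, "dz": 3, "fingers": 0}
    - {"wx": 0, "wy": 0, "wz": 0, "dx": -0.8, "dy": 0, "dz": 2, "fingers": 0}
    - {"wx": 0, "wy": 0, "wz": 0, "dx": 0, "dy": 0, "dz": 0, "fingers": 0}
    - {"wx": 0, "wy": 0, "wz": 0, "dx": 0, "dy": 0, "dz": 0, "fingers": 0}
    - {"wx": 0, "wy": 0, "wz": 0, "dx": 0, "dy": 0, "dz": 0, "fingers": 0}

```text
clock: 7.43
tool_pos: [0.4302, 0.0157, 0.1559]
tool_rot: [0.703, -0.703, 0.078, -0.078]
wrist_force: [-0.3, 0.4, -1.1]
finger_gap: 0.022
```

```bash
python3 - <<'E'
from h import *
import pickle
f=grab_frame("wrist");pickle.dump(f,open("w4.pkl","wb"));cv2.imwrite("pics/w4.png",cv2.resize(f["pixels"],(800,600),interpolation=cv2.INTER_CUBIC))
go(.4696,.1951,.155,-12.7);print(cam(f)[3])
E
```

```text
t 7.4833 pos [0.4303 0.0152 0.1558] yaw -12.7547061252617 tilt 0.03060803659129649 0.0044788338658641996 gap 0.02171255736407175 F [ 0.3929  0.1082 -1.5564]
wy -0.05470612526170093 then cm dx,dy,dz -0.1178644675137558 0.08484519929965184 18.412932105894093
[0.4441 0.083  0.3173]
```

View pics/w4.png

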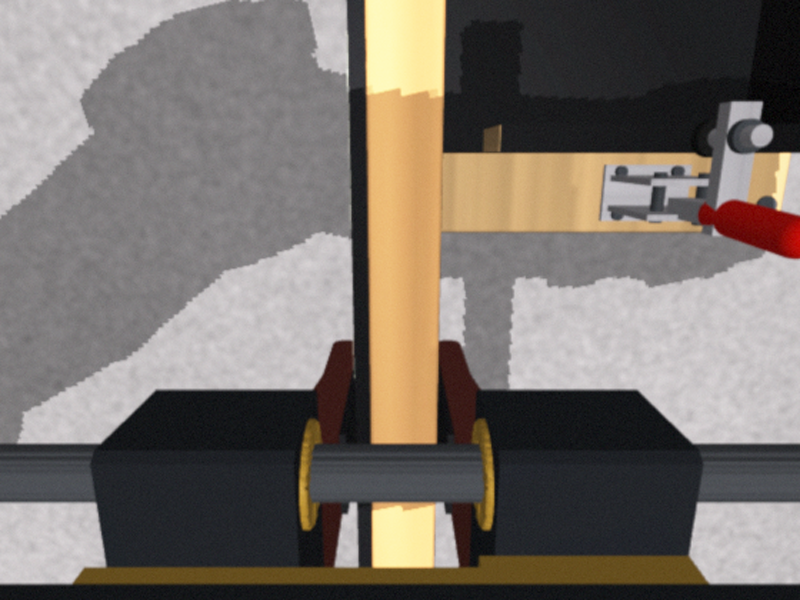

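The wrist view (800 px scale) shows the rail held square, black channel left. The right cheek's pale end is at (484–501,125–152), and the tray's right side runs along row 152.

```bash
python3 - <<'E'
from h import *
import pickle
f=pickle.load(open("w4.pkl","rb"));im=f["pixels"];g=im.astype(int).mean(2);h=cv2.cvtColor(im,cv2.COLOR_BGR2HSV)
c=lambda u,v:((u+.5)*.7-.5,(v+.5)*.7-.5)
def tr(yw):
    a=np.radians(yw);X=np.array([np.cos(a),np.sin(a)]);return X,np.array([-X[1],X[0]])
X,Y=tr(-12.7)
for q,z in((c(484,152),.03),(c(501,152),.075),(c(484,134),.03),(c(501,125),.075)):
    W=ray(f,q,z)[:2];y=-.117 if q[1]>102 else -.105;print("cheek",W,"origin",W-y*Y)
A=ray(f,c(450,153),.03);B=ray(f,c(590,153),.03);print("side yaw",yaw(A,B))
A=ray(f,c(450,233),.018);B=ray(f,c(595,233),.018);print("board yaw",yaw(A,B))
s=get_state();zt=s["tool_pos"][2]-.0052+.036
L=[]
for v in(10,40,100,150,200,225):
    i=np.flatnonzero((h[v,230:330,1]>60)&(h[v,230:330,2]>100))+230
    l=ray(f,(i.min()-.5,v),zt)[:2];i2=[x for x in i if x<=312];L.append(l);print(v,i.min(),max(i2),l@X)
print("rail yaw",yaw(L[-1],L[0])-90,"tcp@X",s["tool_pos"][:2]@X,"tcp@Y",s["tool_pos"][:2]@Y)
E
```

```text
cheek [0.489  0.0745] origin [0.5147 0.1886]
cheek [0.4892 0.0742] origin [0.5149 0.1883]
cheek [0.4906 0.0832] origin [0.5137 0.1857]
cheek [0.4911 0.0852] origin [0.5142 0.1877]
side yaw -12.60388340744999
board yaw -12.620286711854845
10 255 311 0.4080230057059318
40 256 311 0.4082268652906099
100 257 309 0.40832522168468416
150 257 312 0.4081267723354898
200 258 307 0.4082701099479481
225 258 306 0.4081647979398432
rail yaw -12.585248761068357 tcp@X 0.4163976720428732 tcp@Y 0.10943724602898819
```

Request:
step_arm:
  commands:
    - {"wx": 0, "wy": 0, "wz": 0, "dx": 0, "dy": 0, "dz": 1.7, "fingers": 0}
    - {"wx": 0, "wy": 0, "wz": 0, "dx": 0.4, "dy": 0, "dz": 3.5, "fingers": 0}
    - {"wx": 0, "wy": 0, "wz": 0, "dx": 0.4, "dy": 0, "dz": 3.5, "fingers": 0}
    - {"wx": 0, "wy": 0, "wz": 0, "dx": 0.4, "dy": 0, "dz": 3.5, "fingers": 0}
    - {"wx": 0, "wy": 0, "wz": 0, "dx": 0.4, "dy": 0, "dz": 3.5, "fingers": 0}

```text
clock: 7.9
tool_pos: [0.4813, 0.1659, 0.1556]
tool_rot: [0.703, -0.703, 0.079, -0.079]
wrist_force: [1.2, -0.6, -1.7]
finger_gap: 0.0221
```

Request:
step_arm:
  commands:
    - {"wx": 0, "wy": 0, "wz": 0, "dx": 0.4, "dy": 0, "dz": 2, "fingers": 0}
    - {"wx": 0, "wy": 0, "wz": 0, "dx": 0.2, "dy": 0, "dz": 1, "fingers": 0}
    - {"wx": 0, "wy": 0, "wz": 0, "dx": 0, "dy": 1, "dz": 0, "fingers": 0}
    - {"wx": 0, "wy": 0, "wz": 0, "dx": 0, "dy": 2, "dz": 0, "fingers": 0}
    - {"wx": 0, "wy": 0, "wz": 0, "dx": 0, "dy": 2, "dz": 0, "fingers": 0}

```text
clock: 8.32
tool_pos: [0.4929, 0.1912, 0.1049]
tool_rot: [-0.703, 0.703, -0.079, 0.08]
wrist_force: [0.1, -0.5, -2.3]
finger_gap: 0.0216
```

Request:
step_arm:
  commands:
    - {"wx": 0, "wy": 0, "wz": 0, "dx": 0, "dy": 2, "dz": 0, "fingers": 0}
    - {"wx": 0, "wy": 0, "wz": 0, "dx": 0, "dy": 2, "dz": 0, "fingers": 0}
    - {"wx": 0, "wy": 0, "wz": 0, "dx": 0, "dy": 1, "dz": 0, "fingers": 0}
    - {"wx": 0, "wy": 0, "wz": 0, "dx": 0, "dy": 0.5, "dz": 0, "fingers": 0}
    - {"wx": 0, "wy": 0, "wz": 0, "dx": 0, "dy": 0, "dz": 0, "fingers": 0}

```text
clock: 8.73
tool_pos: [0.4923, 0.192, 0.05]
tool_rot: [-0.702, 0.703, -0.079, 0.079]
wrist_force: [0.0, 1.4, -1.5]
finger_gap: 0.0222
```

```bash
python3 - <<'E'
from h import *
import pickle
f=grab_frame("top");g=grab_frame("side");w=grab_frame("wrist");pickle.dump((f,g,w),open("p5.pkl","wb"))
a=cv2.resize(f["pixels"][140:240,165:295],(400,308),interpolation=cv2.INTER_CUBIC)
b=cv2.resize(g["pixels"][120:230,190:330],(400,314),interpolation=cv2.INTER_CUBIC)
c=np.zeros((600,800,3),np.uint8);c[:308,:400]=a;c[:314,400:]=b[:,:400];c[314:600,:381]=cv2.resize(w["pixels"],(381,286))
cv2.imwrite("pics/p5.png",c)
s=get_state();X=np.array([.9755,-.2198]);Y=np.array([.2198,.9755]);print(s["tool_pos"][:2]@X,s["tool_pos"][:2]@Y)
go(.4696,.1951,.045,-12.65)
E
```

```text
0.438720432203422 0.2972549280704447
t 8.8833 pos [0.4934 0.1936 0.0516] yaw -12.755550467149432 tilt 0.06374862321338955 0.04983641764153634 gap 0.02194915548791174 F [-0.1383  0.0268 -1.1592]
wy -0.10555046714943117 then cm dx,dy,dz -2.351273938589459 0.6556479051123609 -0.3697324923616645
```

View pics/p5.png

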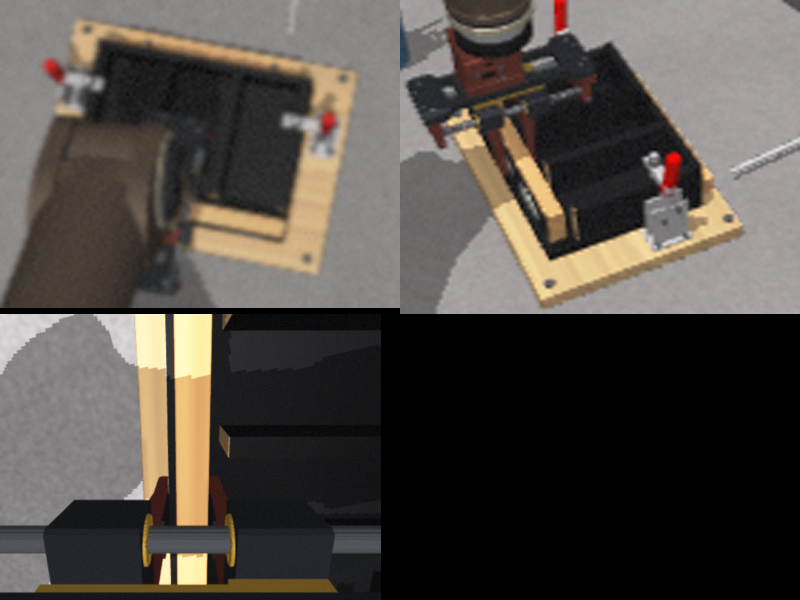

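```bash
python3 - <<'E'
from h import *
import pickle
f,g,w=pickle.load(open("p5.pkl","rb"));X=np.array([.9755,-.2198]);Y=np.array([.2198,.9755])
XY=lambda F,q,z:np.array([ray(F,q,z)[:2]@X,ray(F,q,z)[:2]@Y])
h=cv2.cvtColor(w["pixels"],cv2.COLOR_BGR2HSV);m=cv2.inRange(h,(8,50,60),(30,255,255));k=np.zeros_like(m);k[130:230,316:350]=m[130:230,316:350];k2=np.zeros_like(m);k2[0:30,316:350]=m[0:30,316:350]
for kk in(k,k2):
    p=cv2.findNonZero(kk)[:,0];x0,y0,ww,hh=cv2.boundingRect(p);print("pale",x0,y0,ww,hh)
    for x in range(x0,x0+ww,3):
        c=p[p[:,0]==x][:,1];print(x,c.min(),c.max(),end="; ")
    print()
zt=.0516-.0052+.036
T=cv2.cvtColor(f["pixels"],cv2.COLOR_BGR2HSV)
# profile along rail axis in top & side at rail-top line, brightness
for n,F in(("top",f),("side",g)):
    im=F["pixels"];G=cv2.cvtColor(im,cv2.COLOR_BGR2GRAY).astype(np.float32)
    def prof(xc,z,ys):
        q=np.array([proj(F,[*(xc*X+y*Y),z]) for y in ys],np.float32);return cv2.remap(G,q[:,:1].copy(),q[:,1:].copy(),cv2.INTER_LINEAR)[:,0]
    ys=np.arange(.160,.21,.002)
    print(n,"rail line",np.c_[ys*1000,prof(.441,zt,ys)].astype(int).tolist())
    print(n,"lane base line",np.c_[ys*1000,prof(.425 if n=="top" else .430,.03,ys)].astype(int).tolist())
    ys2=np.arange(.160,.21,.002);print(n,"cheek top",np.c_[ys2*1000,prof(.50,.075,ys2)].astype(int).tolist())
E
```

```text
pale 322 164 16 47
322 169 187; 325 166 192; 328 170 198; 331 173 203; 334 177 209; 337 180 208; 
pale 326 0 16 23
326 20 21; 329 0 20; 332 0 15; 335 0 10; 338 0 5; 341 0 0; 
top rail line [[160, 176], [162, 177], [164, 176], [166, 173], [168, 169], [170, 157], [172, 146], [174, 143], [176, 151], [178, 166], [180, 176], [182, 181], [184, 183], [186, 183], [188, 183], [190, 184], [192, 184], [194, 183], [196, 183], [198, 183], [200, 182], [202, 182], [204, 182], [206, 184], [208, 185]]
top lane base line [[160, 181], [162, 183], [164, 183], [166, 183], [168, 182], [170, 182], [172, 183], [174, 180], [176, 177], [178, 171], [180, 168], [182, 167], [184, 165], [186, 162], [188, 161], [190, 159], [192, 156], [194, 157], [196, 159], [198, 162], [200, 166], [202, 168], [204, 166], [206, 165], [208, 163]]
top cheek top [[160, 179], [162, 179], [164, 178], [166, 177], [168, 172], [170, 159], [172, 137], [174, 107], [176, 80], [178, 58], [180, 47], [182, 42], [184, 42], [186, 43], [188, 43], [190, 43], [192, 45], [194, 49], [196, 45], [198, 43], [200, 43], [202, 45], [204, 47], [206, 46], [20
[... 215 characters left out ...]
 [192, 201], [194, 201], [196, 202], [198, 202], [200, 202], [202, 203], [204, 202], [206, 202], [208, 201]]
side lane base line [[160, 205], [162, 205], [164, 203], [166, 200], [168, 144], [170, 79], [172, 43], [174, 26], [176, 24], [178, 28], [180, 34], [182, 38], [184, 39], [186, 37], [188, 35], [190, 36], [192, 37], [194, 39], [196, 40], [198, 40], [200, 38], [202, 38], [204, 36], [206, 34], [208, 32]]
side cheek top [[160, 29], [162, 27], [164, 26], [166, 27], [168, 27], [170, 25], [172, 22], [174, 24], [176, 28], [178, 31], [180, 33], [182, 35], [184, 36], [186, 37], [188, 36], [190, 34], [192, 34], [194, 36], [196, 35], [198, 33], [200, 33], [202, 34], [204, 33], [206, 31], [208, 30]]
```

The tray's right side is at @Y ≈ 0.1785 (top), 0.179 (side) and 0.180 (wrist). The rail end reads 0.179, 0.1775 and 0.180. That makes it flush within about 1.5 mm, so I'll lower it gently.

Request:
step_arm:
  commands:
    - {"wx": 0, "wy": 0, "wz": 0, "dx": 0, "dy": 0.5, "dz": 0, "fingers": 0}
    - {"wx": 0, "wy": 0, "wz": 0, "dx": 0, "dy": 0.5, "dz": 0, "fingers": 0}
    - {"wx": 0, "wy": 0, "wz": 0, "dx": 0, "dy": 0.3, "dz": 0, "fingers": 0}
    - {"wx": 0, "wy": 0, "wz": 0, "dx": 0, "dy": 0, "dz": 0, "fingers": 0}
    - {"wx": 0, "wy": 0, "wz": 0, "dx": 0, "dy": 0, "dz": 0, "fingers": 0}

```text
clock: 9.3
tool_pos: [0.4925, 0.1939, 0.0375]
tool_rot: [-0.703, 0.703, -0.078, 0.078]
wrist_force: [0.8, 0.1, -1.3]
finger_gap: 0.0217
```

Request:
step_arm:
  commands:
    - {"wx": 0, "wy": 0, "wz": 0, "dx": 0, "dy": 0.1, "dz": 0, "fingers": 0}
    - {"wx": 0, "wy": 0, "wz": 0, "dx": 0, "dy": 0, "dz": 0, "fingers": 0}
    - {"wx": 0, "wy": 0, "wz": 0, "dx": 0, "dy": 0, "dz": 0, "fingers": 0}

```text
clock: 9.55
tool_pos: [0.4927, 0.1939, 0.0367]
tool_rot: [0.703, -0.703, 0.078, -0.078]
wrist_force: [0.1, -0.7, -0.3]
finger_gap: 0.0221
```

Request:
step_arm:
  commands:
    - {"wx": 0, "wy": 0, "wz": 0, "dx": 0, "dy": 0.05, "dz": 0, "fingers": 0}
    - {"wx": 0, "wy": 0, "wz": 0, "dx": 0, "dy": 0, "dz": 0, "fingers": 0}
    - {"wx": 0, "wy": 0, "wz": 0, "dx": 0, "dy": 0, "dz": 0, "fingers": 0}

```text
clock: 9.8
tool_pos: [0.4927, 0.194, 0.0362]
tool_rot: [0.703, -0.703, 0.078, -0.078]
wrist_force: [-0.3, 0.5, -0.2]
finger_gap: 0.0216
```

Request:
step_arm:
  commands:
    - {"wx": 0, "wy": 0, "wz": 0, "dx": 0, "dy": 0.05, "dz": 0, "fingers": 0}
    - {"wx": 0, "wy": 0, "wz": 0, "dx": 0, "dy": 0, "dz": 0, "fingers": 0}
    - {"wx": 0, "wy": 0, "wz": 0, "dx": 0, "dy": 0, "dz": 0, "fingers": 0}

```text
clock: 10.05
tool_pos: [0.4927, 0.1939, 0.0356]
tool_rot: [0.703, -0.703, 0.078, -0.078]
wrist_force: [-0.4, 0.3, -1.6]
finger_gap: 0.022
```

```bash
python3 - <<'E'
from h import *
import pickle
f,g,w=[grab_frame(n) for n in("top","side","wrist")];pickle.dump((f,g,w),open("p6.pkl","wb"))
X=np.array([.9759,-.2182]);Y=np.array([.2182,.9759])
h=cv2.cvtColor(w["pixels"],cv2.COLOR_BGR2HSV);m=cv2.inRange(h,(8,50,60),(30,255,255));k=np.zeros_like(m);k[120:230,318:355]=m[120:230,318:355]
p=cv2.findNonZero(k)[:,0];q=cv2.approxPolyDP(cv2.convexHull(p),2,True)[:,0]
for c in q:
    print(c,*[np.r_[ray(w,c,z)[:2]@X,ray(w,c,z)[:2]@Y] for z in(.03,.075)])
s=get_state();print("tcp",s["tool_pos"][:2]@X,s["tool_pos"][:2]@Y)
a=cv2.resize(f["pixels"][185:235,215:275],(400,333),interpolation=cv2.INTER_CUBIC)
b=cv2.resize(g["pixels"][150:220,215:285],(400,400),interpolation=cv2.INTER_CUBIC)
c=np.zeros((600,800,3),np.uint8);c[:333,:400]=a;c[:400,400:]=b
cv2.imwrite("pics/p6.png",c);go(.49,.19,.035,-12.6)
E
```

```text
[345 224] [0.469  0.3136] [0.4605 0.3276]
[327 195] [0.4602 0.3274] [0.4541 0.3376]
[328 171] [0.4603 0.3383] [0.4541 0.3456]
[347 192] [0.4692 0.3288] [0.4606 0.3386]
tcp 0.4384606359112963 0.29673924331786544
t 10.2 pos [0.4926 0.1939 0.0356] yaw -12.716987629194287 tilt -0.0010849221614713791 2.8887310711871935e-05 gap 0.0221267068550354 F [ 0.6108  0.4362 -1.3319]
wy -0.11698762919428773 then cm dx,dy,dz -0.17279026040862305 0.06419078056917465 -0.44001587867050646
```

View pics/p6.png

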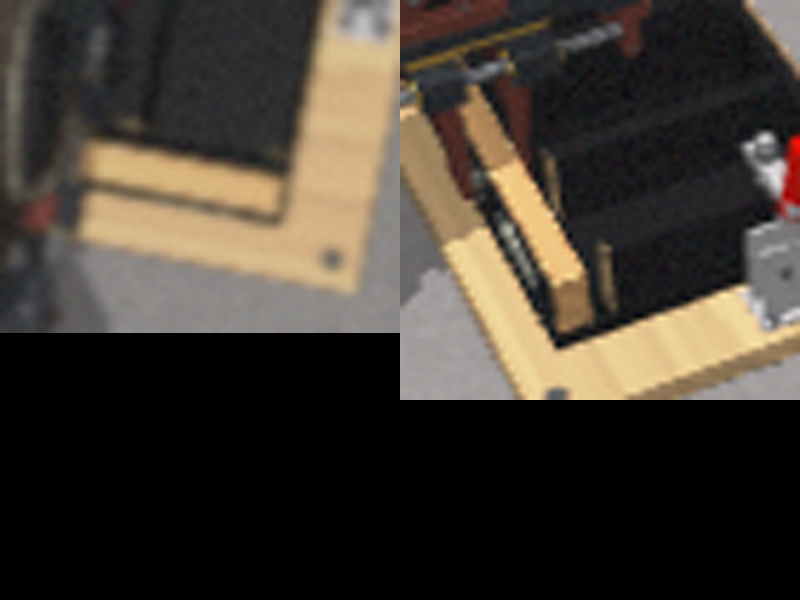

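The pictures show the rail on the step: -y end at (285,190) in the top crop, about on the line of the tray's side, and at (575,310) in the side crop. Cheek ends are about 11 mm behind it. Numeric flush check:

```bash
python3 - <<'E'
from h import *
import pickle
f,g,w=pickle.load(open("p6.pkl","rb"))
X=np.array([.9759,-.2182]);Y=np.array([.2182,.9759])
for n,F in(("top",f),("side",g)):
    for ch,nm in((1,"sat"),(2,"val")):
        G=cv2.cvtColor(F["pixels"],cv2.COLOR_BGR2HSV)[:,:,ch].astype(np.float32)
        def prof(x,z,ys):
            q=np.array([proj(F,[*((.4604+x)*X+y*Y),z]) for y in ys],np.float32);return cv2.remap(G,q[:,:1].copy(),q[:,1:].copy(),cv2.INTER_LINEAR)[:,0]
        ys=np.arange(.164,.190,.002)
        print(n,nm,(ys*1000).astype(int).tolist())
        for l,x,z in(("railtop",-.020,.066),("railtop2",-.015,.066),("channel",-.0315,.066),("base.018",.03,.018),("cheek.075",.03,.075),("base.018 front",-.02,.018)):
            print("  ",l,prof(x,z,ys).astype(int).tolist())
E
```

```text
top sat [164, 166, 168, 170, 172, 174, 176, 178, 180, 182, 184, 186, 188]
   railtop [94, 94, 95, 95, 96, 100, 104, 108, 109, 109, 109, 108, 108]
   railtop2 [96, 95, 96, 97, 100, 102, 104, 109, 112, 111, 111, 111, 109]
   channel [95, 95, 95, 94, 92, 91, 93, 90, 86, 86, 84, 81, 82]
   base.018 [95, 95, 94, 95, 96, 95, 94, 92, 77, 58, 25, 11, 16]
   cheek.075 [93, 94, 96, 94, 92, 92, 71, 40, 22, 13, 17, 16, 11]
   base.018 front [95, 95, 96, 95, 94, 95, 97, 100, 104, 109, 109, 109, 109]
top val [164, 166, 168, 170, 172, 174, 176, 178, 180, 182, 184, 186, 188]
   railtop [208, 206, 199, 183, 163, 148, 149, 172, 195, 214, 215, 216, 215]
   railtop2 [207, 205, 199, 189, 170, 158, 149, 168, 186, 198, 204, 207, 210]
   channel [214, 213, 208, 198, 179, 156, 131, 125, 125, 127, 127, 123, 114]
   base.018 [211, 211, 211, 209, 203, 185, 157, 123, 88, 59, 49, 45, 43]
   cheek.075 [211, 208, 202, 179, 150, 107, 73, 43, 44, 46, 48, 48, 48]
   base.018 front [210, 210, 209, 206, 199, 181, 164, 145, 154, 173, 194, 209, 213]
side sat [164, 166, 168, 170, 172, 174, 176, 178, 180, 182, 184, 186, 188
[... 244 characters left out ...]
, 97, 97, 98, 99, 100, 99, 64, 26, 13, 20, 20]
   cheek.075 [36, 19, 15, 26, 28, 39, 59, 51, 33, 15, 4, 8, 22]
   base.018 front [96, 96, 96, 96, 98, 98, 97, 92, 84, 67, 58, 64, 80]
side val [164, 166, 168, 170, 172, 174, 176, 178, 180, 182, 184, 186, 188]
   railtop [136, 136, 138, 137, 140, 150, 166, 202, 236, 237, 238, 238, 238]
   railtop2 [37, 42, 63, 87, 114, 128, 135, 161, 199, 222, 225, 230, 228]
   channel [135, 130, 124, 122, 115, 110, 102, 106, 109, 97, 91, 100, 115]
   base.018 [231, 231, 231, 230, 230, 226, 201, 161, 94, 42, 26, 23, 22]
   cheek.075 [29, 28, 28, 27, 27, 27, 26, 32, 36, 38, 39, 39, 38]
   base.018 front [229, 229, 229, 229, 230, 228, 225, 175, 95, 41, 33, 40, 68]
```

Flush within about 1 mm (top +0.7, side -0.6). Fz still shows the rail's weight, so I'll lower it until it rests.

Request:
step_arm:
  commands:
    - {"wx": 0, "wy": 0, "wz": 0, "dx": 0, "dy": 0.05, "dz": 0, "fingers": 0}
    - {"wx": 0, "wy": 0, "wz": 0, "dx": 0, "dy": 0, "dz": 0, "fingers": 0}
    - {"wx": 0, "wy": 0, "wz": 0, "dx": 0, "dy": 0, "dz": 0, "fingers": 0}

```text
clock: 10.45
tool_pos: [0.4927, 0.1939, 0.0356]
tool_rot: [0.703, -0.703, 0.078, -0.078]
wrist_force: [-3.3, -0.4, 5.8]
finger_gap: 0.0219
```

Request:
step_arm:
  commands:
    - {"wx": 0, "wy": 0, "wz": 0, "dx": 0, "dy": 0.03, "dz": 0, "fingers": 0}
    - {"wx": 0, "wy": 0, "wz": 0, "dx": 0, "dy": 0, "dz": 0, "fingers": 0}
    - {"wx": 0, "wy": 0, "wz": 0, "dx": 0, "dy": 0, "dz": 0, "fingers": 0}

```text
clock: 10.7
tool_pos: [0.4927, 0.194, 0.0356]
tool_rot: [0.703, -0.702, 0.078, -0.078]
wrist_force: [-3.7, -0.3, 9.6]
finger_gap: 0.0222
```

Request:
step_arm:
  commands:
    - {"wx": 0, "wy": 0, "wz": 0, "dx": 0, "dy": 0.03, "dz": 0, "fingers": 0}
    - {"wx": 0, "wy": 0, "wz": 0, "dx": 0, "dy": 0, "dz": 0, "fingers": 0}
    - {"wx": 0, "wy": 0, "wz": 0, "dx": 0, "dy": 0, "dz": 0, "fingers": 0}

```text
clock: 10.95
tool_pos: [0.4927, 0.194, 0.0356]
tool_rot: [0.703, -0.702, 0.078, -0.078]
wrist_force: [-4.8, -1.2, 13.8]
finger_gap: 0.0217
```

Request:
step_arm:
  commands:
    - {"wx": 0, "wy": 0, "wz": 0, "dx": 0, "dy": -0.09, "dz": 0, "fingers": 0}
    - {"wx": 0, "wy": 0, "wz": 0, "dx": 0.1, "dy": 0, "dz": 0, "fingers": 0}
    - {"wx": 0, "wy": 0, "wz": 0, "dx": 0.2, "dy": 0, "dz": 0, "fingers": 0}
    - {"wx": 0, "wy": 0, "wz": 0, "dx": 0.2, "dy": 0, "dz": 0, "fingers": 0}
    - {"wx": 0, "wy": 0, "wz": 0, "dx": 0.1, "dy": 0, "dz": 0, "fingers": 0}

```text
clock: 11.37
tool_pos: [0.4981, 0.193, 0.0356]
tool_rot: [0.703, -0.703, 0.079, -0.078]
wrist_force: [-5.1, 0.3, 8.0]
finger_gap: 0.022
```

Request:
step_arm:
  commands:
    - {"wx": 0, "wy": 0, "wz": 0, "dx": 0.1, "dy": 0, "dz": 0, "fingers": 0}
    - {"wx": 0, "wy": 0, "wz": 0, "dx": 0, "dy": 0, "dz": 0, "fingers": 0}
    - {"wx": 0, "wy": 0, "wz": 0, "dx": 0, "dy": 0, "dz": 0, "fingers": 0}

```text
clock: 11.62
tool_pos: [0.4991, 0.1928, 0.0356]
tool_rot: [0.703, -0.703, 0.079, -0.078]
wrist_force: [-2.6, 0.7, 6.0]
finger_gap: 0.0214
```

Request:
step_arm:
  commands:
    - {"wx": 0, "wy": 0, "wz": 0, "dx": 0.05, "dy": 0, "dz": 0, "fingers": 0}
    - {"wx": 0, "wy": 0, "wz": 0, "dx": 0.05, "dy": 0, "dz": 0, "fingers": 0}
    - {"wx": 0, "wy": 0, "wz": 0, "dx": 0, "dy": 0, "dz": 0, "fingers": 0}

```text
clock: 11.87
tool_pos: [0.4999, 0.1926, 0.0356]
tool_rot: [0.703, -0.703, 0.079, -0.078]
wrist_force: [-4.1, 1.4, 6.7]
finger_gap: 0.0221
```

Request:
step_arm:
  commands:
    - {"wx": 0, "wy": 0, "wz": 0, "dx": 0.05, "dy": -0.03, "dz": 0, "fingers": 0}
    - {"wx": 0, "wy": 0, "wz": 0, "dx": 0.05, "dy": 0, "dz": 0, "fingers": 0}
    - {"wx": 0, "wy": 0, "wz": 0, "dx": 0.05, "dy": 0, "dz": 0, "fingers": 0}
    - {"wx": 0, "wy": 0, "wz": 0, "dx": 0, "dy": 0, "dz": 0, "fingers": 0}

```text
clock: 12.2
tool_pos: [0.5021, 0.1918, 0.0356]
tool_rot: [-0.703, 0.703, -0.078, 0.078]
wrist_force: [-0.4, -0.3, -1.0]
finger_gap: 0.022
```

Request:
step_arm:
  commands:
    - {"wx": 0, "wy": 0, "wz": 0, "dx": 0.05, "dy": 0, "dz": 0, "fingers": 0}
    - {"wx": 0, "wy": 0, "wz": 0, "dx": 0, "dy": 0, "dz": 0, "fingers": 0}
    - {"wx": 0, "wy": 0, "wz": 0, "dx": 0, "dy": 0, "dz": 0, "fingers": 0}

```text
clock: 12.45
tool_pos: [0.5025, 0.1916, 0.0357]
tool_rot: [-0.703, 0.703, -0.078, 0.078]
wrist_force: [0.3, -0.5, -1.9]
finger_gap: 0.022
```

Request:
step_arm:
  commands:
    - {"wx": 0, "wy": 0, "wz": 0, "dx": 0.05, "dy": 0, "dz": 0, "fingers": 0}
    - {"wx": 0, "wy": 0, "wz": 0, "dx": 0, "dy": 0, "dz": 0, "fingers": 0}
    - {"wx": 0, "wy": 0, "wz": 0, "dx": 0, "dy": 0, "dz": 0, "fingers": 0}

```text
clock: 12.7
tool_pos: [0.5029, 0.1916, 0.0357]
tool_rot: [-0.703, 0.703, -0.078, 0.078]
wrist_force: [-0.0, -0.1, -1.6]
finger_gap: 0.0221
```

Request:
step_arm:
  commands:
    - {"wx": 0, "wy": 0, "wz": 0, "dx": 0.03, "dy": 0, "dz": 0, "fingers": 0}
    - {"wx": 0, "wy": 0, "wz": 0, "dx": 0, "dy": 0, "dz": 0, "fingers": 0}
    - {"wx": 0, "wy": 0, "wz": 0, "dx": 0, "dy": 0, "dz": 0, "fingers": 0}

```text
clock: 12.95
tool_pos: [0.5032, 0.1915, 0.0357]
tool_rot: [0.703, -0.703, 0.078, -0.078]
wrist_force: [-0.4, -0.4, -0.8]
finger_gap: 0.0217
```

Request:
step_arm:
  commands:
    - {"wx": 0, "wy": 0, "wz": 0, "dx": 0.03, "dy": 0.02, "dz": 0, "fingers": 0}
    - {"wx": 0, "wy": 0, "wz": 0, "dx": 0, "dy": 0, "dz": 0, "fingers": 0}
    - {"wx": 0, "wy": 0, "wz": 0, "dx": 0, "dy": 0, "dz": 0, "fingers": 0}

```text
clock: 13.2
tool_pos: [0.5034, 0.1915, 0.0356]
tool_rot: [0.703, -0.703, 0.078, -0.078]
wrist_force: [-0.5, -0.3, -0.0]
finger_gap: 0.0218
```

Request:
step_arm:
  commands:
    - {"wx": 0, "wy": 0, "wz": 0, "dx": 0.03, "dy": 0, "dz": 0, "fingers": 0}
    - {"wx": 0, "wy": 0, "wz": 0, "dx": 0, "dy": 0, "dz": 0, "fingers": 0}
    - {"wx": 0, "wy": 0, "wz": 0, "dx": 0, "dy": 0, "dz": 0, "fingers": 0}

```text
clock: 13.45
tool_pos: [0.5037, 0.1915, 0.0356]
tool_rot: [0.703, -0.703, 0.078, -0.078]
wrist_force: [-1.0, 0.9, 2.7]
finger_gap: 0.0214
```

Request:
step_arm:
  commands:
    - {"wx": 0, "wy": 0, "wz": 0, "dx": 0.03, "dy": 0, "dz": 0, "fingers": 0}
    - {"wx": 0, "wy": 0, "wz": 0, "dx": 0, "dy": 0, "dz": 0, "fingers": 0}
    - {"wx": 0, "wy": 0, "wz": 0, "dx": 0, "dy": 0, "dz": 0, "fingers": 0}

```text
clock: 13.7
tool_pos: [0.504, 0.1915, 0.0356]
tool_rot: [0.703, -0.703, 0.078, -0.078]
wrist_force: [-2.9, 0.1, 3.1]
finger_gap: 0.0214
```

Request:
step_arm:
  commands:
    - {"wx": 0, "wy": 0, "wz": 0, "dx": 0.03, "dy": 0, "dz": 0, "fingers": 0}
    - {"wx": 0, "wy": 0, "wz": 0, "dx": 0, "dy": 0, "dz": 0, "fingers": 0}
    - {"wx": 0, "wy": 0, "wz": 0, "dx": 0, "dy": 0, "dz": 0, "fingers": 0}

```text
clock: 13.95
tool_pos: [0.5043, 0.1914, 0.0356]
tool_rot: [0.703, -0.703, 0.078, -0.078]
wrist_force: [-2.4, 1.2, 4.6]
finger_gap: 0.0217
```

Request:
step_arm:
  commands:
    - {"wx": 0, "wy": 0, "wz": 0, "dx": 0.03, "dy": 0, "dz": 0, "fingers": 0}
    - {"wx": 0, "wy": 0, "wz": 0, "dx": 0, "dy": 0, "dz": 0, "fingers": 0}
    - {"wx": 0, "wy": 0, "wz": 0, "dx": 0, "dy": 0, "dz": 0, "fingers": 0}

```text
clock: 14.2
tool_pos: [0.5046, 0.1913, 0.0356]
tool_rot: [0.703, -0.703, 0.078, -0.078]
wrist_force: [-3.1, 0.6, 4.8]
finger_gap: 0.0223
```

Request:
step_arm:
  commands:
    - {"wx": 0, "wy": 0, "wz": 0, "dx": 0.04, "dy": -0.02, "dz": 0, "fingers": 0}
    - {"wx": 0, "wy": 0, "wz": 0, "dx": 0, "dy": 0, "dz": 0, "fingers": 0}
    - {"wx": 0, "wy": 0, "wz": 0, "dx": 0, "dy": 0, "dz": 0, "fingers": 0}

```text
clock: 14.45
tool_pos: [0.5046, 0.1913, 0.0356]
tool_rot: [0.703, -0.703, 0.078, -0.078]
wrist_force: [-4.5, 2.3, 4.3]
finger_gap: 0.0221
```

Request:
step_arm:
  commands:
    - {"wx": 0, "wy": 0, "wz": 0, "dx": 0.04, "dy": 0, "dz": 0, "fingers": 0}
    - {"wx": 0, "wy": 0, "wz": 0, "dx": 0, "dy": 0, "dz": 0, "fingers": 0}
    - {"wx": 0, "wy": 0, "wz": 0, "dx": 0, "dy": 0, "dz": 0, "fingers": 0}

```text
clock: 14.7
tool_pos: [0.5046, 0.1913, 0.0356]
tool_rot: [0.703, -0.703, 0.079, -0.078]
wrist_force: [-6.2, 2.1, 5.2]
finger_gap: 0.022
```

Request:
step_arm:
  commands:
    - {"wx": 0, "wy": 0, "wz": 0, "dx": 0.03, "dy": 0, "dz": 0, "fingers": 0}
    - {"wx": 0, "wy": 0, "wz": 0, "dx": 0, "dy": 0, "dz": 0, "fingers": 0}
    - {"wx": 0, "wy": 0, "wz": 0, "dx": 0, "dy": 0, "dz": 0, "fingers": 0}

```text
clock: 14.95
tool_pos: [0.5046, 0.1913, 0.0356]
tool_rot: [0.703, -0.703, 0.079, -0.077]
wrist_force: [-7.4, 2.1, 7.4]
finger_gap: 0.0219
```

Request:
step_arm:
  commands:
    - {"wx": 0, "wy": 0, "wz": 0, "dx": 0.04, "dy": -0.03, "dz": 0, "fingers": 0}
    - {"wx": 0, "wy": 0, "wz": 0, "dx": 0, "dy": 0, "dz": 0, "fingers": 0}
    - {"wx": 0, "wy": 0, "wz": 0, "dx": 0, "dy": 0, "dz": 0, "fingers": 0}

```text
clock: 15.2
tool_pos: [0.5045, 0.1913, 0.0356]
tool_rot: [0.703, -0.703, 0.079, -0.077]
wrist_force: [-7.7, 2.3, 4.9]
finger_gap: 0.022
```

Request:
step_arm:
  commands:
    - {"wx": 0, "wy": 0, "wz": 0, "dx": 0.02, "dy": 0, "dz": 0, "fingers": 0}
    - {"wx": 0, "wy": 0, "wz": 0, "dx": 0, "dy": 0, "dz": 0, "fingers": 0}
    - {"wx": 0, "wy": 0, "wz": 0, "dx": 0, "dy": 0, "dz": 0, "fingers": 0}

```text
clock: 15.45
tool_pos: [0.5045, 0.1913, 0.0356]
tool_rot: [0.703, -0.703, 0.079, -0.077]
wrist_force: [-8.3, 2.5, 5.8]
finger_gap: 0.0218
```

```bash
python3 - <<'E'
from h import *
s=get_state();X=np.array([.9759,-.2182]);print(s["wrist_force"][:2]@X,s["wrist_torque"]);go(.5046,.1913,.0356,-12.61)
E
```

```text
-8.675750080971502 [0.4233 1.681  0.0198]
t 15.45 pos [0.5045 0.1913 0.0356] yaw -12.68009454339928 tilt -0.1922285016340345 -0.016339559829773347 gap 0.021822581569293866 F [-8.3397  2.461   5.7614]
wy -0.07009454339928034 then cm dx,dy,dz 0.0069983888573946435 0.001166808266484659 -0.0016840894310395887
```

Request:
step_arm:
  commands:
    - {"wx": 0, "wy": 0, "wz": 0, "dx": 0.04, "dy": -0.01, "dz": 0, "fingers": 0}
    - {"wx": 0, "wy": 0, "wz": 0, "dx": 0, "dy": 0, "dz": 0, "fingers": 0}
    - {"wx": 0, "wy": 0, "wz": 0, "dx": 0, "dy": 0, "dz": 0, "fingers": 0}
    - {"wx": 0, "wy": 0, "wz": 0, "dx": 0, "dy": 0, "dz": 0, "fingers": 0}

```text
clock: 15.78
tool_pos: [0.5046, 0.1913, 0.0356]
tool_rot: [0.703, -0.703, 0.079, -0.077]
wrist_force: [-9.5, 2.6, 5.5]
finger_gap: 0.0216
```

```bash
python3 - <<'E'
from h import *
X=np.array([.9759,-.2182]);r=[]
for i in range(4):
    grab_frame("wrist");s=get_state();r.append([*s["wrist_force"],s["wrist_force"][:2]@X])
print(np.mean(r,0),s["clock"])
E
```

```text
[-9.3056  2.42    6.0087 -9.6094] 15.9833
```

Request:
step_arm:
  commands:
    - {"wx": 0, "wy": 0, "wz": 0, "dx": 0.02, "dy": 0, "dz": 0, "fingers": 0}
    - {"wx": 0, "wy": 0, "wz": 0, "dx": 0, "dy": 0, "dz": 0, "fingers": 0}
    - {"wx": 0, "wy": 0, "wz": 0, "dx": 0, "dy": 0, "dz": 0, "fingers": 0}
    - {"wx": 0, "wy": 0, "wz": 0, "dx": 0, "dy": 0, "dz": 0, "fingers": 0}
    - {"wx": 0, "wy": 0, "wz": 0, "dx": 0, "dy": 0, "dz": 0, "fingers": 0}

```text
clock: 16.4
tool_pos: [0.5045, 0.1913, 0.0356]
tool_rot: [0.703, -0.703, 0.08, -0.076]
wrist_force: [-9.4, 2.8, 6.7]
finger_gap: 0.0221
```

```bash
python3 - <<'E'
from h import *
import pickle
X=np.array([.9759,-.2182]);r=[]
for i in range(70):
    if i in(0,1,2): 
        f=grab_frame(("top","side","wrist")[i]);pickle.dump(f,open(f"q{i}.pkl","wb"))
    else: grab_frame("wrist")
    s=get_state();r.append(s["wrist_force"][:2]@X)
r=np.array(r);print(r.mean(),r.std(),r[:10].mean(),r[-10:].mean(),s["wrist_torque"]);go(.5046,.1913,.0356,-12.61)
f,g,w=[pickle.load(open(f"q{i}.pkl","rb")) for i in range(3)]
Y=np.array([.2182,.9759])
for n,F in(("top",f),("side",g)):
    G=F["pixels"].max(2).astype(np.float32)
    def prof(x,z,ys):
        q=np.array([proj(F,[*((.4604+x)*X+y*Y),z]) for y in ys],np.float32);return cv2.remap(G,q[:,:1].copy(),q[:,1:].copy(),cv2.INTER_LINEAR)[:,0]
    ys=np.arange(.164,.190,.002);print(n,(ys*1000).astype(int).tolist())
    for l,x,z in(("railtop",-.009,.066),("railtop2",-.005,.066),("base.018",.03,.018)):print("  ",l,prof(x,z,ys).astype(int).tolist())
a=cv2.resize(f["pixels"][185:235,215:275],(400,333),interpolation=cv2.INTER_CUBIC)
b=cv2.resize(g["pixels"][150:220,215:285],(400,400),interpolation=cv2.INTER_CUBIC)
c=np.zeros((600,800,3),np.uint8);c[:333,:400]=a;c[:400,400:]=b;c[340:600,:347]=cv2.resize(w["pixels"],(347,260))
cv2.imwrite("pics/p7.png",c)
E
```

```text
-10.294313257979008 0.43364033951201447 -10.037732550647961 -10.409992100411339 [ 0.4803  1.9813 -0.0061]
t 19.9 pos [0.5045 0.1913 0.0356] yaw -12.673360094050414 tilt -0.25323044735612826 -0.021740976050133774 gap 0.02181491866088278 F [-10.2802   2.3447   6.1591]
wy -0.06336009405041487 then cm dx,dy,dz 0.00437953589475787 0.004689973427603189 0.0038699535548307024
top [164, 166, 168, 170, 172, 174, 176, 178, 180, 182, 184, 186, 188]
   railtop [216, 214, 209, 194, 175, 156, 165, 179, 199, 210, 216, 215, 215]
   railtop2 [215, 213, 210, 192, 173, 151, 152, 171, 193, 210, 214, 215, 215]
   base.018 [214, 213, 211, 209, 202, 185, 156, 122, 87, 58, 50, 47, 47]
side [164, 166, 168, 170, 172, 174, 176, 178, 180, 182, 184, 186, 188]
   railtop [146, 145, 138, 132, 138, 146, 174, 210, 235, 237, 237, 237, 238]
   railtop2 [95, 110, 122, 131, 139, 144, 153, 186, 221, 236, 235, 235, 235]
   base.018 [231, 231, 231, 230, 230, 225, 201, 161, 94, 41, 26, 27, 26]
```

View pics/p7.png

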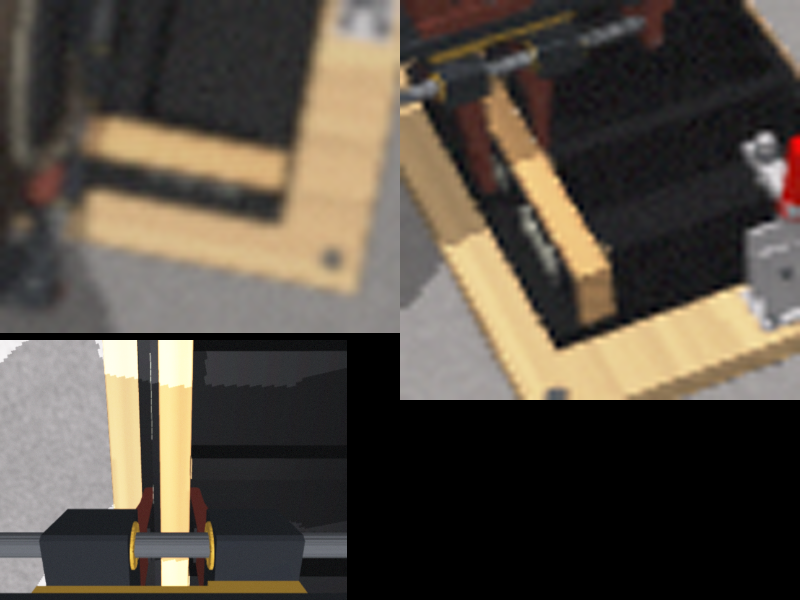

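The pictures show no gap between the rail and the dividers ((185,140)/(610,265)), the white cards facing outwards, and the end on the tray's side line. The push stayed at 10.3 ± 0.4 N for over 3.5 s. Handing in while holding.

```bash
python3 -c "
from workcell import *
print(hand_in());s=get_state();print(s['clock'],s['wrist_force'],s['finger_gap'])"
```

```text
the job is handed in; nothing more can be done
None
the job is handed in; nothing more can be done
```

The light wood rail is on the tray's front step, label channel facing outwards, pressed square against the divider ends. I handed the job in at about 20 s of robot time, still holding it.

- **Push:** the wrist force along the pushing direction averaged 10.3 N (spread 0.4 N) over 3.5 s. The twisting moment about the vertical axis was near zero. The gripper also pressed down with about 6 N, so friction on the step may take a little of the push before it reaches the dividers.
- **Seating:** the last pictures show no gap at the dividers. The rail came down until it bore on the step before I slid it back.
- **Flush ends:** I checked only the right end directly, because the arm hid the left. The top camera puts it about 1 mm inside the tray's side and the side camera about 1 mm outside, so it is flush within about 1 mm.
- **Tilt:** the tool had tilted by 0.25° under the push, and I left that as it was.
- **Other objects:** no contact with anything else showed in the force readings. I did not take a final picture of the whole counter.
- **Picture budget:** I viewed 11 pictures, one over the budget of 10.

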